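# Unlatch the medicine box with the yellow key and hold it open

## Robot

A 6-joint arm with a two-finger parallel gripper is mounted at the origin on the work surface. World frame = base frame: x ahead of the robot, y to its left, z up, the work surface at z = 0. Lengths are in mm, angles in rad, forces in N, time in s.
With the tool pointing down it reaches from about 275 to 750 mm from the base axis. Payload 10.2 kg.
Tool frame: the origin (TCP) lies at the very end of the fingers, on their centre line; the grasp point (between the pads) lies 19 mm behind it (ctrl.tcp_to_grasp is the distance from the TCP to the grasp point, in mm); z points along the fingers, x is the direction in which the jaws open and shut, and the axes are right-handed (so a half turn about z gives the same grasp; the last joint's range is limited). The gripper opens to 85 mm and grips with 20 to 120 N. Pads are 22 mm wide; open, the fingers measure 114 mm over their backs; the gripper's body (76 mm by 85 mm) begins 54 mm behind the grasp point. The pads swing forward as they close: fully open they stand 13 mm farther back than shut.
Start: joints at [1.046, 0.313, 1.498, -0, 1.331, -0.223], TCP at [156.063, 501.274, 231.294] pointing down, gripper open.
Joint ranges: [-2.94, 2.94], [-0.97, 2.17], [0.19, 2.56], [-1.23, 4.37], [0.02, 3.11], [-2.88, 2.88]. Speed limits (rad/s): [2.39, 2.39, 3.01, 3.14, 3.14, 3.14].

## Interface

Orientations are given as a unit quaternion [w, x, y, z].
In Python, from rig import monitor, vision, order, ctrl gives the robot as it stands. The module is installed in compiled form; this text tells all that it offers.
- The arm moves only by the shell command python3 -m pendant 'ROWS' [FORCE]. ROWS is JSON, a list that holds one entry, the list of rows, each a list of 5 numbers: the closure, from -1 (fully open) to 1 (shut), then the shift along the world's x, y, z in m, then the turn about the world's z in degrees. In form: [[[fingers, dx, dy, dz, spin], ...]]. A call has 1 to 20 rows; each row is the pose to reach, as a shift and turn from the pose commanded when the call began; what a row does not reach only later rows make up. A row lasts 1/10 s, in which the tool goes at most 50 mm and 8.59 degrees, less where a joint would pass 70% of its speed; a pose out of reach is approached as far as the arm can. A call with a gripper value outside its range is refused whole. The fingers move at their own pace and stop on an object; FORCE is the grip in N (left out, the last holds). Time passes only in rows, so rows that repeat a pose let the fingers close. It gives the time, the measured TCP pose, the force and the opening at its end, in the units of the state.
- monitor.sense(): the state, without advancing time (a new reading comes with each control period).
- vision.capture(name): name is "side" or "top"; returns (picture, depth): 420x560x3 uint8, red, green, blue; 420x560 float32, mm along the optical axis (not along the pixel's ray), 0 where there is no reading.
- vision.camera_info(name): a dict with "fov_y" (degrees; the focal length in pixels is half the picture's height over the tangent of half this angle, whatever the lens; pixels are square), "cx", "cy" (the principal point, pixels), "distortion" ([k1, k2, p1, p2, k3] as OpenCV has them; the pictures are not rectified), "R" (3x3) and "t" (3): a world point X has camera coordinates R X + t. Camera axes: x right, y down, z forward; pixel columns grow to the right and rows downward; lengths in mm; the calibration is good to about 2 mm. A picture is of the moment at which its call begins. camera_info takes no time and is no camera call.
- order.finish_job(): hands the job in, once; it reports no verdict.
The state is a dict: "time_s": time; "joints": joint angles; "dq": joint speeds; "tau": joint torques, N m; "eef_pos": TCP position; "ee_rot": TCP orientation; "force": force on the tool from outside, world axes, zero at the start; "wrist_torque": the same for the moment, N m; "grip_width": opening from 0.0 (shut) to 1.0 (fully open).
Only numpy, scipy, OpenCV 4.12 (cv2) and the standard library are available. Lean on these libraries where they do the work, as an engineer would, in place of code of your own. Each camera call takes 0.05 s, during which the arm holds its last target.

## Task

Take the key with the yellow bow out of the wooden key stand, push it fully home into the lock of the medicine box, working it past the sticky pins, and only then turn it a quarter turn clockwise so that the orange latch tongue swings off the lid. The lock springs back, so finish while still gripping the key, holding it turned and fully home. Leave the red key in the stand and do not disturb the cup, the canister or the plate.

Things in the scene. Friction and masses are not known exactly. Their poses are not given: they have to be found in the camera images.
- key_yellow: Loose 30 g key, yellow bow, upright in the stand, tip down. Origin at the tip, z up to the bow. Blade 12 mm wide (y), 6 thick (x), end rounded (3 mm radius), to z=26; shank 5 dia., z 26-34; collar 18 dia., z 34-37, its underside rests on the stand or, when home, on the lock face; neck 8 dia., z 37-45; bow 30 wide (y), 10 thick (x), z 44-78. Fits either way round (half turn about z).
- key_yellow_bow (a point): Centre of the yellow bow, on the key's axis 61 mm above the tip; the bow is pinched across its 10 mm thickness (x).
- key_red: The other key, same size and shape, with a red bow; not wanted, stays in the stand. Origin at its tip, axes as for the yellow key.
- key_stand: Wooden block 60 (x) x 130 (y) x 45 (z) mm, fixed. Origin at the centre of its underside. Two 8 x 14 mm (x, y) holes through it at y = -35 and +35 mm; either key may be in either. The keys stand with the collar on its top, so a tip starts 11 mm above the work surface.
- medbox: Medicine box, fixed: white body with blue lid, 188 (x) x 268 (y) x 100 (z) mm. Origin at the centre of its underside, z up. The lock stands on a grey pillar 50 x 50 mm, 130 mm high, at the middle of its -x side, its axis at x = -118 mm, y = 0.
- lock_face (a point): Centre of the keyhole on top of the steel lock face, 130 mm above the work surface; axes as the box's, z up. Keyhole straight down, 8 mm (x) by 14 (y), through a 5 mm plate into a turning plug with a 7 x 13 mm slot, 37 mm deep in all: the blade's width goes along y. Fully home = collar on the face, key tip 34 mm below this point. The key is trapped while turned.
- latch_tip (a point): End of the orange latch tongue (47 x 12 x 6 mm), on the plug, 58 mm from the lock axis, 25 mm below the lock face; at rest it points along the box's +x over the lid, turned it points to the box's -y, off the lid.
- lock_plug (a joint): Plug angle, rad: 0 at rest, growing clockwise from above, stop at 1.6. A spring returns it to 0 (0.07 N m at a quarter turn). The key has some 0.1 rad of play in it. Two spring pins press on the blade's edges 13 and 23 mm below the lock face: pushing home takes some 6 to 20 N, less with a wiggle. It turns only with the key within 3 mm of home.
- sippy_cup: Transparent sippy cup with blue top, 76 mm dia., 126 mm high, loose bystander; origin under its centre.
- canister: Aluminium canister with screw lid, 88 mm dia., 112 mm high, loose bystander; origin under its centre.
- red_plate: Red melamine plate, 150 mm dia., 18 mm high, loose bystander; origin under its centre.

How it is judged (in metres and radians):
On the way, in this order (a step that is already met when the one before it is completed fails the run):
1. the yellow key is fully home in the lock, not yet turned (horizontal distance between key_yellow and lock_face below 0.004 m and z of key_yellow in the frame of lock_face below -0.0305 m and angle between key_yellow's own z axis and vertical below 0.14 rad and value of joint lock_plug below 0.3 rad), for 0.1 s.
2. the key, still home, has turned the lock a quarter turn (horizontal distance between key_yellow and lock_face below 0.004 m and z of key_yellow in the frame of lock_face below -0.0305 m and angle between key_yellow's own z axis and vertical below 0.14 rad and value of joint lock_plug above 1.3 rad), for 0.2 s.
At the end, for the whole second after the job is handed in: Fingers still grip the yellow key (over 1 N); it is home (tip within 4 mm of the keyhole axis, 30.5 mm or more below the lock face, tilt under 0.14 rad) and holds the lock beyond 1.3 rad clockwise. Red key within 12 mm of its start; cup, canister, plate within 30 mm (all of step 2 and contact force between the fingers and key_yellow above 1 N and distance of key_red from where it was at the start of the episode below 0.012 m and distance of each of sippy_cup, canister, red_plate from where it was at the start of the episode below 0.03 m); the arm keeps its last pose, push and grip.
It fails at once if the red key is pulled out of the stand (distance of key_red from where it was at the start of the episode above 0.012 m).
It fails at once if the sippy cup is shoved or tipped (distance of sippy_cup from where it was at the start of the episode above 0.03 m or angle between sippy_cup's own z axis and vertical above 0.3 rad).
It fails at once if the canister is shoved or tipped (distance of canister from where it was at the start of the episode above 0.03 m or angle between canister's own z axis and vertical above 0.3 rad).
It fails at once if the red plate is shoved or tipped (distance of red_plate from where it was at the start of the episode above 0.03 m or angle between red_plate's own z axis and vertical above 0.3 rad).
It also fails if it takes over 45 s, if anything falls off the work surface, if the arm or the gripper's body presses on something with over 40 N, if the wrist force passes 120 N, or if a joint passes its speed limit or range.

## Working session

There is one attempt and no reset: what is moved stays moved. The work goes in short steps, Python scripts to look and compute and a shell command to move; the robot and the scene stay as the last step left them, time stands still between calls to the robot, and variables do not carry over. Pictures are saved under pics/ and viewed, and the job is handed in when it is done.

```bash
mkdir -p pics; cat > h.py <<'E'
import numpy as np, cv2
from rig import monitor, vision, order, ctrl
def cap(name,fn):
    p,d=vision.capture(name); cv2.imwrite('pics/'+fn+'.png',p[:,:,::-1]); np.savez('pics/'+fn,p=p,d=d); return p,d
def K(name):
    c=vision.camera_info(name); f=210/np.tan(np.radians(c['fov_y'])/2)
    return np.array([[f,0,c['cx']],[0,f,c['cy']],[0,0,1.]]),np.array(c['distortion'],float),np.array(c['R'],float),np.array(c['t'],float)
def ray(name,uv):
    k,d,R,t=K(name); n=cv2.undistortPoints(np.array(uv,float).reshape(-1,1,2),k,d).reshape(-1,2)
    return -R.T@t,(np.c_[n,np.ones(len(n))])@R
def plane(name,uv,z):
    o,r=ray(name,uv); return o+r*((z-o[2])/r[:,2])[:,None]
def pts(name,d,uv):
    uv=np.array(uv,int).reshape(-1,2); o,r=ray(name,uv); return o+r*d[uv[:,1],uv[:,0]][:,None]
def proj(name,X):
    k,d,R,t=K(name); return cv2.projectPoints(np.array(X,float).reshape(-1,3),cv2.Rodrigues(R)[0],t,k,d)[0].reshape(-1,2)
E
python3 - <<'E'
from h import *
print(monitor.sense())
for n in('side','top'):
    print(vision.camera_info(n)); cap(n,n+'0')
E
```

```text
{'time_s': 0.0, 'joints': array([ 1.04561020e+00,  3.13459802e-01,  1.49843661e+00,  1.30538312e-05,
        1.33100750e+00, -2.23398051e-01]), 'dq': array([ 0.00116742, -0.00048259,  0.00085215, -0.00092031, -0.00119776,
       -0.00060693]), 'tau': array([ 1.99205337e-03, -4.12240541e+01, -2.59761661e+01,  1.02755318e-04,
        3.70327849e-03, -1.98489630e-05]), 'eef_pos': array([155.91966191, 501.04249346, 230.73024117]), 'ee_rot': array([ 2.56193649e-04,  8.05366487e-01,  5.92776849e-01, -6.03534551e-04]), 'force': array([-0.02905658, -0.11235089, -0.08884633]), 'wrist_torque': array([ 0.00161552, -0.02400543, -0.02896725]), 'grip_width': 1.0020353065884116}
{'fov_y': 56.32591989741372, 'cx': 282.5992947736917, 'cy': 208.5172772811309, 'distortion': array([-0.07012947,  0.        ,  0.        ,  0.        ,  0.        ]), 'R': array([[-0.79402767, -0.60765148, -0.01672549],
       [-0.45344699,  0.61040245, -0.64945722],
       [ 0.40485292, -0.50810288, -0.76021417]]), 't': array([389.07570352, 381.69441006, 855.63885183])}
{'fov_y': 55.36850187765622, 'cx': 274.225326499026, 'cy': 214.52941562836588, 'distortion': array([-0.04843125,  0.        ,  0.        ,  0.        ,  0.        ]), 'R': array([[ 0.0110103 , -0.99980549,  0.01636342],
       [-0.99398966, -0.01272582, -0.10873186],
       [ 0.10891895, -0.0150679 , -0.99393643]]), 't': array([-126.71378483,  568.34047357, 1148.25908128])}
```

View pics/side0.png

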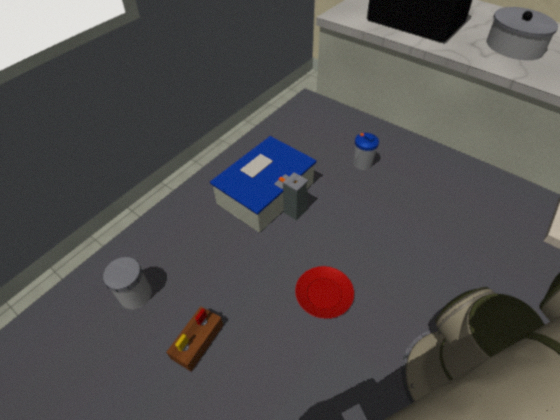

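View pics/top0.png

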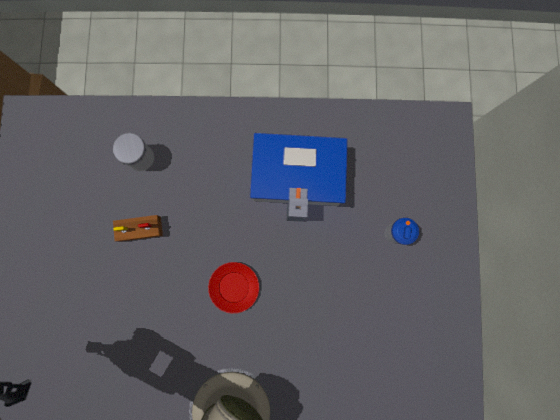

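The side view shows the yellow bow at about (182,342), the red bow at (201,315) and the pillar top at (296,181). In the top view they are at about (119,229), (144,226) and (298,203). Next I'll zoom in and measure.

```bash
python3 - <<'E'
from h import *
out=[]
for n,bx in(('side',[(150,290,80,80),(256,150,80,80)]),('top',[(100,190,80,80),(258,165,80,80)])):
    z=np.load(f'pics/{n}0.npz'); 
    for (x,y,w,h) in bx: out.append(cv2.resize(z['p'][y:y+h,x:x+w,::-1],(400,300) if 0 else (300,300),interpolation=cv2.INTER_CUBIC))
im=np.vstack([np.hstack(out[:2]),np.hstack(out[2:])]); cv2.imwrite('pics/crop0.png',np.clip(im.astype(float)*1.6,0,255))
m={}
for n in('side','top'):
    z=np.load(f'pics/{n}0.npz');p=z['p'];d=z['d'];hsv=cv2.cvtColor(p,cv2.COLOR_RGB2HSV)
    H,S,V=[hsv[:,:,i].astype(int) for i in range(3)]
    def blob(mask,nm,lo=5):
        c,l,s,ce=cv2.connectedComponentsWithStats(mask.astype(np.uint8))
        for i in range(1,c):
            if s[i,4]>=lo:
                v,u=np.where(l==i);P=pts(n,d,np.c_[u,v])
                print(n,nm,s[i],ce[i].round(1),'mean',P.mean(0).round(0),'med',np.median(P,0).round(0),'zmax',P[:,2].max().round(0))
    blob((H>22)&(H<36)&(S>180)&(V>80),'yel')
    blob(((H<4)|(H>176))&(S>180)&(V>80),'red')
    blob((H>6)&(H<16)&(S>130)&(V>50),'brown/or')
    blob((H>110)&(H<125)&(S>150)&(V>60),'blue',50)
E
```

```text
side yel [176 334  11  17  88] [180.8 341.7] mean [519. 322.  84.] med [519. 323.  87.] zmax 93.0
side red [ 296  267   58   51 2347] [324.4 291.9] mean [357.  -1.  13.] med [358.  -3.  10.] zmax 905.0
side red [196 309   9  15  52] [199.3 315.1] mean [522. 258. 103.] med [530. 255.  89.] zmax 905.0
side brown/or [279 177   6   5  19] [281.7 179.3] mean [ 629. -180.  108.] med [ 629. -180.  107.] zmax 129.0
side brown/or [ 167  307   54   63 1107] [193.7 338.7] mean [517. 294.  49.] med [516. 291.  45.] zmax 905.0
side brown/or [205 309   5   7  18] [206.9 311.5] mean [539. 228.  52.] med [539. 227.  47.] zmax 84.0
side blue [355 133  24  17 228] [366.4 141.3] mean [ 517. -469.  110.] med [ 517. -469.  110.] zmax 132.0
side blue [ 210  136  106   78 2475] [261.4 174.6] mean [ 692. -167.  104.] med [ 688. -151.  100.] zmax 905.0
top yel [113 226  14   5  49] [119.5 228.2] mean [520. 315.  84.] med [520. 315.  86.] zmax 92.0
top red [138 223  11   4  32] [143.6 224.7] mean [530. 247.  87.] med [530. 246.  88.] zmax 92.0
top red [ 209  262   50   51 1970] [233.4 287.2] mean [355.  -2.  
[... 2358 characters left out ...]
[ 623. -184.  107.] med [ 622. -184.  107.] zmax 110.0
top brown/or [113 215  49  26 818] [137.3 228.1] mean [523. 275.  53.] med [522. 279.  44.] zmax 1205.0
top brown/or [406 221   4   4  12] [407.5 222.5] mean [ 543. -488.  114.] med [ 543. -487.  114.] zmax 117.0
top blue [250 177  47  23 422] [269.9 189.7] mean [ 632. -106.   99.] med [ 631. -106.   99.] zmax 105.0
top blue [307 188  38  15 143] [318.2 197.1] mean [ 613. -241.   99.] med [ 611. -236.   99.] zmax 104.0
top blue [392 228  16  16  54] [398.9 237.8] mean [ 501. -465.  107.] med [ 498. -466.  107.] zmax 126.0[ WARN:0@0.464] global loadsave.cpp:1063 imwrite_ Unsupported depth image for selected encoder is fallbacked to CV_8U.
```

View pics/crop0.png

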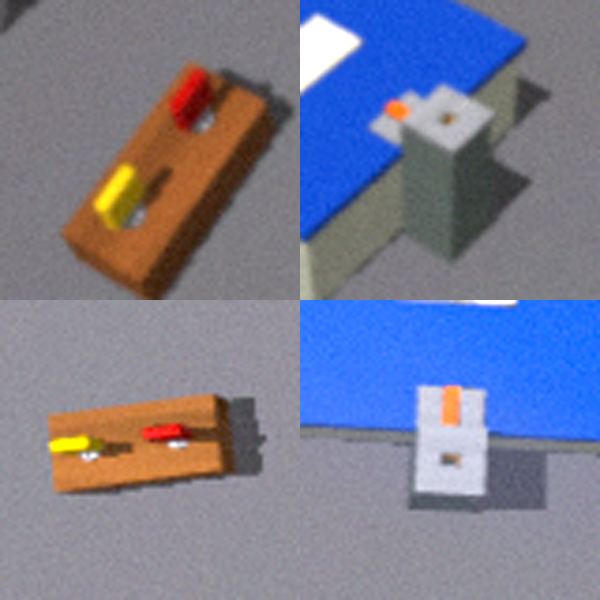

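```bash
python3 - <<'E'
from h import *
for n in('side','top'):
    z=np.load(f'pics/{n}0.npz');p=z['p'];d=z['d'];hsv=cv2.cvtColor(p,cv2.COLOR_RGB2HSV)
    H,S,V=[hsv[:,:,i].astype(int) for i in range(3)]
    vv,uu=np.mgrid[0:420,0:560]; P=pts(n,d,np.c_[uu.ravel(),vv.ravel()]).reshape(420,560,3)
    print(n,'cam',ray(n,[[280,210]])[0].round(0))
    # stand top
    near=(abs(P[:,:,0]-520)<90)&(abs(P[:,:,1]-285)<100)
    m=near&(abs(P[:,:,2]-45)<6)
    v,u=np.where(m); Q=plane(n,np.c_[u,v],45.)
    print('stand top',len(u),P[m][:,2].mean().round(1),cv2.minAreaRect(Q[:,:2].astype(np.float32)))
    m=(abs(P[:,:,0]-590)<60)&(abs(P[:,:,1]+182)<60)&(abs(P[:,:,2]-130)<7)
    v,u=np.where(m); Q=plane(n,np.c_[u,v],130.)
    print('lock top',len(u),P[m][:,2].mean().round(1),cv2.minAreaRect(Q[:,:2].astype(np.float32)), Q.mean(0))
    k=m&(S>60); k=cv2.erode(m.astype(np.uint8),np.ones((1,1)))>0
    # keyhole : dark/brownish pixels inside hull
    hull=np.zeros((420,560),np.uint8); cv2.fillConvexPoly(hull,cv2.convexHull(np.c_[u,v].astype(np.int32)),1); hull=cv2.erode(hull,np.ones((3,3)),iterations=2)>0
    g=V.astype(float); bg=np.median(g[hull]); w=np.where(hull,np.clip(bg*0.88-g,0,None),0)
    c=np.array([(w*uu).sum(),(w*vv).sum()])/w.sum(); print('keyhole px',c.round(2),(w>0).sum(),plane(n,c,130.).round(1))
    # lid
    m=(H>105)&(H<128)&(S>150)&(V>60)&(abs(P[:,:,2]-100)<8)&(P[:,:,0]>560)&(P[:,:,1]>-400)
    v,u=np.where(m); Q=plane(n,np.c_[u,v],100.); print('lid',cv2.minAreaRect(Q[:,:2].astype(np.float32)))
    for nm,m in(('yel',(H>22)&(H<36)&(S>150)&(V>60)),('red',((H<4)|(H>176))&(S>150)&(V>60)&near)):
        v,u=np.where(m&(P[:,:,2]>60));Q=plane(n,np.c_[u,v],89.);print(nm,P[v,u][:,2].min(),cv2.minAreaRect(Q[:,:2].astype(np.float32)),np.mean(np.c_[u,v],0))
E
```

```text
side cam [136. 438. 905.]
stand top 1221 45.2 ((525.9942016601562, 285.64141845703125), (64.76927185058594, 132.6688995361328), 8.04194164276123)
lock top 268 129.2 ((581.2005004882812, -178.03787231445312), (54.62876510620117, 53.44841003417969), 89.16040802001953) [ 580.17201439 -177.47210438  130.        ]
keyhole px [294.28 181.15] 11 [[ 582.8 -177.9  130. ]]
lid ((696.7252197265625, -182.5970001220703), (269.5762023925781, 190.23135375976562), 87.51586151123047)
yel 60.41545676519024 ((515.039794921875, 322.2445068359375), (19.318925857543945, 32.53257751464844), 11.528463363647461) [181.5        342.07142857]
red 62.331092001303205 ((525.8624267578125, 254.35206604003906), (17.74209213256836, 34.387351989746094), 15.78128719329834) [199.67605634 316.04225352]
top cam [ 441. -102. 1205.]
stand top 805 44.2 ((524.8588256835938, 283.06488037109375), (61.04447937011719, 131.21250915527344), 8.532873153686523)
lock top 330 129.1 ((580.4520874023438, -182.76123046875), (49.36300277709961, 48.98652648925781), 0.39780089259147644) [ 580.05754398 -182.62510535  130.        ]
keyhole px [297.3  207.13] 20 [[ 580.  -180.8  130. ]]
lid ((697.237060546875, -187.68031311035156), (267.0000915527344, 186.53248596191406), 87.59021759033203)
yel 63.70844521316144 ((519.9539184570312, 313.49176025390625), (11.227028846740723, 36.668190002441406), 2.8713650703430176) [119.39215686 228.25490196]
red 62.28224744954059 ((529.2135009765625, 244.8562469482422), (10.666413307189941, 33.28077697753906), 10.250123023986816) [144.3   224.925]
```

```bash
python3 -m pendant '[[[0,0.04,-0.02,0,-7],[0,0.08,-0.04,0,-15],[0,0.12,-0.06,0,-23],[0,0.16,-0.08,0,-31],[0,0.2,-0.1,0,-39],[0,0.24,-0.12,0,-46],[0,0.28,-0.14,-0.01,-53],[0,0.32,-0.16,-0.03,-60],[0,0.35,-0.175,-0.06,-64.4],[0,0.364,-0.182,-0.08,-64.4],[0,0.364,-0.182,-0.1,-64.4],[0,0.364,-0.182,-0.1,-64.4],[0,0.364,-0.182,-0.1,-64.4],[0,0.364,-0.182,-0.1,-64.4]]]' 120
python3 - <<'E'
from h import *
cap('side','s1');cap('top','t1')
s=monitor.sense();print(s)
out=[]
for f,(x,y) in(('s1',(120,250)),('t1',(60,160))):
    p=np.load(f'pics/{f}.npz')['p'];out.append(cv2.resize(p[y:y+120,x:x+120,::-1],(400,400),interpolation=cv2.INTER_CUBIC))
cv2.imwrite('pics/c1.png',np.clip(np.hstack(out)*1.5,0,255).astype(np.uint8))
E
```

```text
time_s: 1.5
eef_pos: [520.3, 319.8, 132.7]
ee_rot: [-0.0, 0.997, 0.073, 0.001]
force: [-0.3, 0.8, 0.3]
grip_width: 0.497
{'time_s': 1.6, 'joints': array([3.59436743e-01, 5.84398173e-01, 1.35472958e+00, 3.79556772e-05,
       1.20051500e+00, 2.13832719e-01]), 'dq': array([-0.00161975,  0.00299701,  0.00541143,  0.00019624, -0.00126774,
        0.00045575]), 'tau': array([-6.30139885e-02, -5.16702890e+01, -2.45650524e+01, -1.29756489e-03,
        1.98767884e-03,  3.80133306e-04]), 'eef_pos': array([520.21680075, 319.72579258, 132.5547041 ]), 'ee_rot': array([-2.92620009e-04,  9.97351128e-01,  7.27308522e-02,  9.30169655e-04]), 'force': array([-1.18963288,  1.69895649, -0.21940326]), 'wrist_torque': array([ 0.01317104, -0.0054423 , -0.05462332]), 'grip_width': 0.4987851742025817}
```

View pics/c1.png

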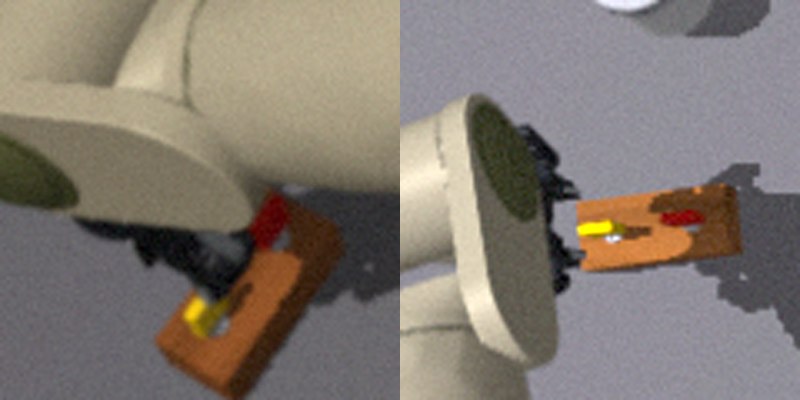

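The view shows the open jaws straddling the yellow bow in x. The red key is clear of them, so I'll descend and grip.

```bash
python3 -m pendant '[[[0,0,0,-0.03,0],[0,0,0,-0.055,0],[0,0,0,-0.07,0],[0,0,0,-0.078,0],[0,0,0,-0.078,0],[0,0,0,-0.078,0],[0,0,0,-0.078,0]]]' 120
python3 -m pendant '[[[1,0,0,0,0],[1,0,0,0,0],[1,0,0,0,0],[1,0,0,0,0],[1,0,0,0,0],[1,0,0,0,0],[1,0,0,0,0],[1,0,0,0,0]]]' 40
python3 - <<'E'
from h import *
cap('side','s2');cap('top','t2')
s=monitor.sense();print(s['force'],s['wrist_torque'])
out=[]
for f,(x,y) in(('s2',(120,270)),('t2',(60,170))):
    p=np.load(f'pics/{f}.npz')['p'];out.append(cv2.resize(p[y:y+120,x:x+120,::-1],(400,400),interpolation=cv2.INTER_CUBIC))
cv2.imwrite('pics/c2.png',np.clip(np.hstack(out)*1.5,0,255).astype(np.uint8))
E
```

```text
time_s: 2.3
eef_pos: [520.7, 319.5, 54.5]
ee_rot: [-0.0, 0.997, 0.072, 0.001]
force: [-0.0, 0.6, 0.3]
grip_width: 0.504
time_s: 3.1
eef_pos: [520.8, 319.4, 53.8]
ee_rot: [-0.0, 0.997, 0.072, 0.001]
force: [5.6, 1.6, 2.5]
grip_width: 0.115
[5.04944586 0.76211111 2.21355221] [ 0.1738498  -0.96659262  0.00203955]
```

View pics/c2.png

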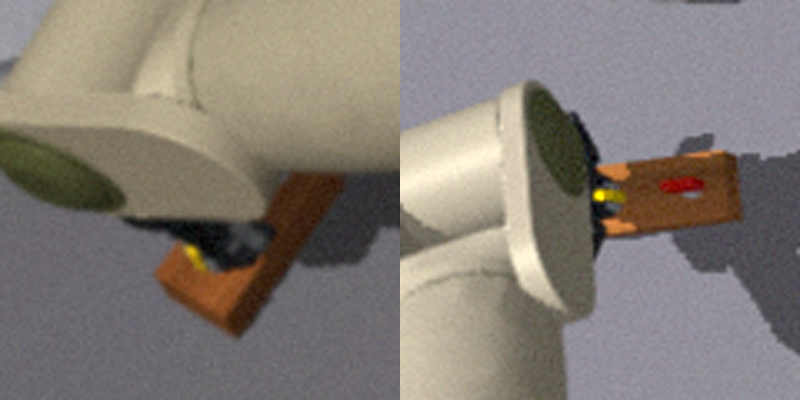

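The jaws closed on about 9.8 mm, which matches the bow thickness. A 5 N side load in +x shows a small misalignment, so I'll ease 1 mm toward +x and lift.

```bash
python3 -m pendant '[[[1,0.001,0,0,0],[1,0.001,0,0,0],[1,0.001,0,0,0],[1,0.001,0,0.005,0]]]' 120
python3 -m pendant '[[[1,0,0,0.01,0],[1,0,0,0.03,0],[1,0,0,0.06,0],[1,0,0,0.1,0],[1,0,0,0.14,0],[1,0,0,0.145,0],[1,0,0,0.145,0],[1,0,0,0.145,0]]]'
python3 - <<'E'
from h import *
cap('side','s3');cap('top','t3')
s=monitor.sense();print(s['force'],s['wrist_torque'],s['eef_pos'],s['ee_rot'])
out=[]
for f,(x,y) in(('s3',(120,240)),('t3',(40,150))):
    p=np.load(f'pics/{f}.npz')['p'];out.append(cv2.resize(p[y:y+120,x:x+120,::-1],(400,400),interpolation=cv2.INTER_CUBIC))
cv2.imwrite('pics/c3.png',np.clip(np.hstack(out)*1.5,0,255).astype(np.uint8))
E
```

```text
time_s: 3.6
eef_pos: [520.9, 319.1, 57.7]
ee_rot: [0.0, 0.997, 0.072, -0.0]
force: [4.9, 1.4, -3.2]
grip_width: 0.096
time_s: 4.4
eef_pos: [520.1, 319.0, 201.4]
ee_rot: [0.001, 0.997, 0.072, -0.002]
force: [0.0, 0.4, -0.7]
grip_width: 0.101
[ 0.39819475  0.17604473 -0.56804602] [-0.00536263  0.00842131 -0.01352885] [520.30335912 319.00089533 201.37208784] [ 5.41462430e-04  9.97369368e-01  7.24610034e-02 -1.85824497e-03]
```

View pics/c3.png

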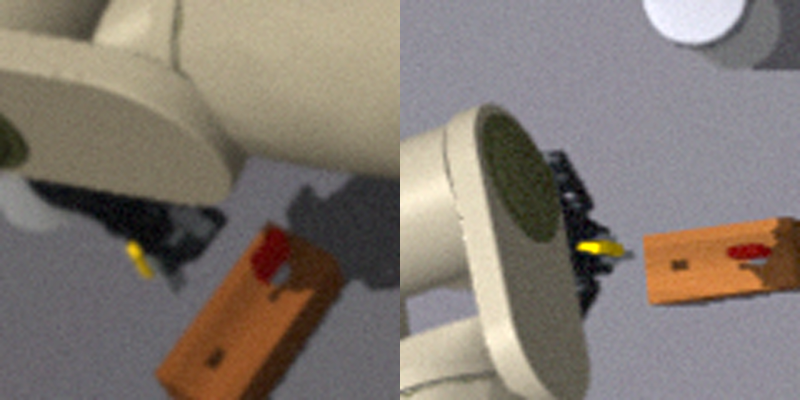

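The yellow key is out and its hole is empty. The red key is still in place. Next I'll move above the lock.

```bash
python3 -m pendant '[[[1,0.003,-0.025,0,0],[1,0.007,-0.06,0,-1],[1,0.012,-0.1,0,-2],[1,0.017,-0.145,0,-3],[1,0.023,-0.19,0,-4],[1,0.028,-0.235,0,-5],[1,0.033,-0.28,0,-6],[1,0.039,-0.325,0,-7],[1,0.044,-0.37,0,-8],[1,0.05,-0.415,0,-9],[1,0.055,-0.455,0,-10],[1,0.058,-0.482,0,-10.8],[1,0.06,-0.499,0,-10.8],[1,0.06,-0.499,-0.005,-10.8],[1,0.06,-0.499,-0.01,-10.8],[1,0.06,-0.499,-0.01,-10.8],[1,0.06,-0.499,-0.01,-10.8]]]'
python3 - <<'E'
from h import *
cap('side','s4');cap('top','t4')
s=monitor.sense();print(s['force'],s['wrist_torque'],s['eef_pos'],s['ee_rot'])
out=[]
for f,(x,y) in(('s4',(246,120)),('t4',(248,150))):
    p=np.load(f'pics/{f}.npz')['p'];out.append(cv2.resize(p[y:y+90,x:x+90,::-1],(400,400),interpolation=cv2.INTER_CUBIC))
cv2.imwrite('pics/c4.png',np.clip(np.hstack(out)*1.5,0,255).astype(np.uint8))
E
```

```text
time_s: 6.2
eef_pos: [581.1, -178.5, 193.2]
ee_rot: [-0.0, 1.0, -0.021, -0.0]
force: [-0.6, 0.3, 0.8]
grip_width: 0.1
[-0.07326766 -0.6237395  -0.7395171 ] [-0.02184219 -0.05430671  0.00034153] [ 581.20756495 -178.97311838  193.58748297] [ 5.93148287e-05  9.99775399e-01 -2.11923760e-02  1.75095990e-04]
```

View pics/c4.png

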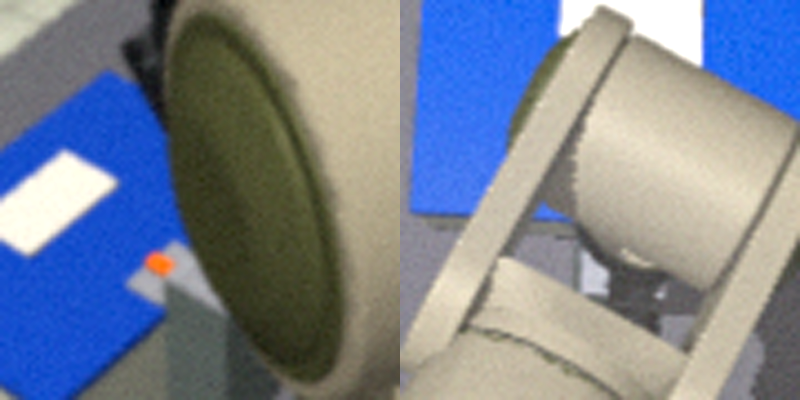

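At the lock both cameras are blocked by the arm. I'll use the earlier frames instead: measuring the empty stand hole and the keyhole the same way cancels the camera bias, and the s3/t3 frames show the held key.

```bash
python3 - <<'E'
from h import *
def hole(n,f,X,z,r=7,key=None):
    p=np.load(f'pics/{f}.npz')['p']; g=p.sum(2).astype(float)
    c=proj(n,X)[0]; vv,uu=np.mgrid[0:420,0:560]
    c=c.copy()
    for i in range(6):
        m=np.hypot(uu-c[0],vv-c[1])<r
        bg=np.median(g[m]); w=np.where(m,np.clip(bg*0.85-g,0,None),0); c=np.array([(w*uu).sum(),(w*vv).sum()])/w.sum()
    P=plane(n,c,z)[0]; print(n,f,'px',c.round(2),(w>0).sum(),'->',P.round(1)); return P
a=[hole('side','s3',[521,319,45],45.,4.5),hole('top','t3',[521,319,45],45.,4.5)]
b=[hole('side','side0',[581,-180,130],130.,4.5),hole('top','top0',[581,-180,130],130.,4.5)]
print('hole',np.mean(a,0),'lock',np.mean(b,0),'diffs',b[0]-a[0],b[1]-a[1])
for f,n,(x,y),X in(('s3','side',(140,290),0),('t3','top',(80,200),0)):
    p=np.load(f'pics/{f}.npz')['p'];
    # predicted key points with nominal key under TCP
    T=np.array([520.2,319.0,201.4]); tip=T[2]-42
    q=proj(n,[[T[0],T[1],tip+h] for h in(0,26,35.5,44,61,78)]); print(n,q.round(1))
x=[]
for f,n in(('s3','side'),('t3','top')):
    p=np.load(f'pics/{f}.npz')['p']; T=np.array([520.2,319.0,159.4])
    q=proj(n,[T+[0,0,h] for h in(0,35.5,61)]); c=q.mean(0).astype(int); s=20
    im=np.clip(cv2.resize(p[c[1]-s:c[1]+s,c[0]-s:c[0]+s,::-1],(400,400),interpolation=cv2.INTER_CUBIC)*2.,0,255).astype(np.uint8)
    for k in q: cv2.circle(im,tuple(int(v) for v in (k-(c-s)+.5)*10),3,(255,0,255),1)
    x.append(im)
cv2.imwrite('pics/c3b.png',np.hstack(x))
E
```

```text
side s3 px [184.07 347.21] 23 -> [522.2 321.1  45. ]
top t3 px [123.35 229.03] 18 -> [520.4 318.4  45. ]
side side0 px [294.6 181.2] 11 -> [ 582.  -178.3  130. ]
top top0 px [297.32 207.09] 16 -> [ 580.2 -180.8  130. ]
hole [521.27423503 319.78436824  45.        ] lock [ 581.06554026 -179.57418387  130.        ] diffs [  59.77493966 -499.43900754   85.        ] [  59.80767082 -499.27809668   85.        ]
side [[173.5 325.8]
 [170.4 320.3]
 [169.2 318.2]
 [168.2 316.3]
 [166.  312.4]
 [163.7 308.4]]
top [[107.6 225.9]
 [103.6 225.1]
 [102.1 224.8]
 [100.7 224.5]
 [ 97.9 223.9]
 [ 95.  223.3]]
```

View pics/c3b.png

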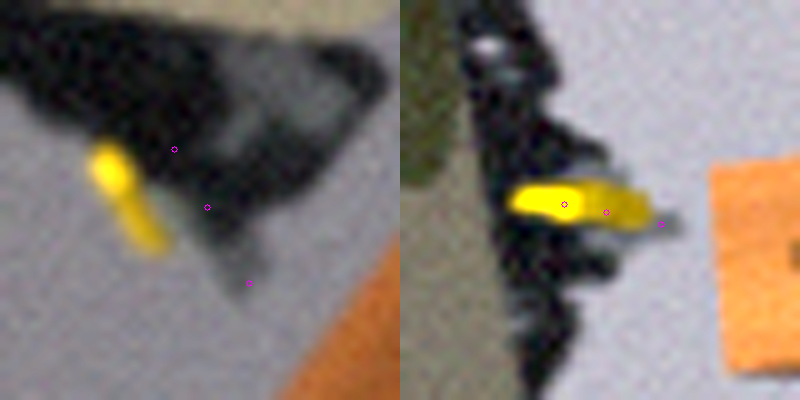

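Both cameras give the same hole-to-keyhole offset, (59.8, -499.4), and the held key matches its predicted projection: tip at about (173,326) in the side view and (107,226) in the top view. I'll descend slowly by feel.

```bash
python3 -m pendant '[[[1,0,0,-0.006,0],[1,0,0,-0.012,0],[1,0,0,-0.015,0],[1,0,0,-0.015,0],[1,0,0,-0.015,0],[1,0,0,-0.015,0]]]'
python3 -m pendant '[[[1,0,0,-0.001,0],[1,0,0,-0.002,0],[1,0,0,-0.003,0],[1,0,0,-0.004,0],[1,0,0,-0.005,0],[1,0,0,-0.006,0],[1,0,0,-0.007,0],[1,0,0,-0.008,0],[1,0,0,-0.008,0]]]'
python3 -c "
from h import *
print(monitor.sense())"
```

```text
time_s: 6.9
eef_pos: [581.2, -179.8, 178.5]
ee_rot: [0.0, 1.0, -0.022, 0.0]
force: [-0.2, -0.1, -0.3]
grip_width: 0.094
time_s: 7.8
eef_pos: [581.1, -179.8, 170.2]
ee_rot: [0.0, 1.0, -0.022, -0.0]
force: [0.4, -1.0, 0.1]
grip_width: 0.097
{'time_s': 7.8, 'joints': array([-4.92404447e-01,  5.44518060e-01,  1.31683989e+00, -1.43507134e-04,
        1.28025636e+00, -4.48850393e-01]), 'dq': array([ 0.0018848 , -0.00060848, -0.00180451,  0.00049385,  0.00133855,
        0.00159394]), 'tau': array([ 3.07910470e-01, -5.14078188e+01, -2.55510539e+01,  1.19889895e-01,
        5.73338312e-02, -4.98787085e-04]), 'eef_pos': array([ 581.05013968, -179.78267154,  170.17982729]), 'ee_rot': array([ 5.63610277e-05,  9.99763335e-01, -2.17547542e-02, -4.08261215e-05]), 'force': array([ 0.44072766, -1.00667188,  0.10247954]), 'wrist_torque': array([-0.08947993, -0.03696459,  0.00630059]), 'grip_width': 0.09709105072440184}
```

```bash
python3 -m pendant '[[[1,0,0,-0.001,0],[1,0,0,-0.002,0],[1,0,0,-0.003,0],[1,0,0,-0.004,0],[1,0,0,-0.004,0]]]'
python3 -c "
from h import *
s=monitor.sense();print(s['force'],s['wrist_torque'],s['eef_pos'])"
```

```text
time_s: 8.3
eef_pos: [581.1, -180.0, 166.2]
ee_rot: [0.0, 1.0, -0.022, 0.0]
force: [-0.1, -3.1, -0.4]
grip_width: 0.099
[-0.11334174 -3.0731072  -0.43616625] [-0.53936235 -0.06155523 -0.0503585 ] [ 581.07854442 -179.96939696  166.24768395]
```

The tip is in. It feels a push of about 3 N toward -y, so I'll shift that way and continue.

```bash
python3 -m pendant '[[[1,0,-0.0007,0,0],[1,0,-0.0007,-0.001,0],[1,0,-0.0007,-0.002,0],[1,0,-0.0007,-0.003,0],[1,0,-0.0007,-0.003,0]]]'
python3 -c "
from h import *
s=monitor.sense();print(s['force'],s['wrist_torque'],s['eef_pos'])"
```

```text
time_s: 8.8
eef_pos: [581.3, -180.5, 163.3]
ee_rot: [0.0, 1.0, -0.022, 0.0]
force: [2.7, -1.0, -0.7]
grip_width: 0.101
[ 2.71624953 -1.02763918 -0.71332274] [-0.28952593 -0.33323329 -0.02131534] [ 581.25338782 -180.50587549  163.29325764]
```

```bash
python3 -m pendant '[[[1,0.0005,-0.0002,-0.001,0],[1,0.0005,-0.0002,-0.002,0],[1,0.0005,-0.0002,-0.003,0],[1,0.0005,-0.0002,-0.003,0]]]'
python3 -c "
from h import *
s=monitor.sense();print(s['force'],s['wrist_torque'],s['eef_pos'])"
```

```text
time_s: 9.2
eef_pos: [581.4, -180.6, 160.1]
ee_rot: [-0.0, 1.0, -0.022, -0.0]
force: [-1.3, -1.1, 0.4]
grip_width: 0.102
[-1.26797784 -1.05330512  0.39075238] [-0.20284545  0.02059782 -0.00454214] [ 581.43148539 -180.62731076  160.09935471]
```

```bash
python3 -m pendant '[[[1,-0.0001,-0.0001,-0.001,0.8],[1,-0.0001,-0.0001,-0.002,-0.8],[1,-0.0001,-0.0001,-0.003,0.8],[1,-0.0001,-0.0001,-0.004,-0.8],[1,-0.0001,-0.0001,-0.005,0.8],[1,-0.0001,-0.0001,-0.006,-0.8],[1,-0.0001,-0.0001,-0.006,0]]]'
python3 -c "
from h import *
s=monitor.sense();print(s['force'],s['wrist_torque'],s['eef_pos'])"
```

```text
time_s: 9.9
eef_pos: [581.4, -181.2, 153.9]
ee_rot: [0.0, 1.0, -0.022, 0.0]
force: [0.8, -5.7, -0.8]
grip_width: 0.102
[ 0.83677482 -5.73361767 -0.84073038] [-1.20924588 -0.1282185   0.02231813] [ 581.44956353 -181.2049644   153.92463916]
```

```bash
python3 -m pendant '[[[1,0,-0.0006,0,0.8],[1,0,-0.0006,-0.001,-0.8],[1,0,-0.0006,-0.002,0.8],[1,0,-0.0006,-0.003,-0.8],[1,0,-0.0006,-0.004,0.8],[1,0,-0.0006,-0.004,0]]]'
python3 -c "
from h import *
s=monitor.sense();print(s['force'],s['wrist_torque'],s['eef_pos'])"
```

```text
time_s: 10.5
eef_pos: [581.4, -181.3, 150.0]
ee_rot: [-0.0, 1.0, -0.021, -0.0]
force: [0.6, -5.6, -0.9]
grip_width: 0.099
[ 0.62891629 -5.64939088 -0.86186315] [-0.99963898 -0.18731461  0.02559942] [ 581.38226285 -181.33648286  149.99786984]
```

```bash
python3 -m pendant '[[[1,0,-0.0006,0,0],[1,0,-0.0006,-0.001,0],[1,0,-0.0006,-0.001,0]]]'
python3 -c "
from h import *
s=monitor.sense();print(s['force'],s['wrist_torque'],s['eef_pos'])"
```

```text
time_s: 10.8
eef_pos: [581.5, -181.6, 149.4]
ee_rot: [-0.0, 1.0, -0.022, -0.0]
force: [-0.6, -1.0, 0.6]
grip_width: 0.1
[-0.58713932 -0.95355983  0.61976207] [-0.24238671 -0.04087086  0.01980827] [ 581.46933623 -181.5766517   149.35463342]
```

```bash
python3 -m pendant '[[[1,0,0,-0.001,0.8],[1,0,0,-0.002,-0.8],[1,0,0,-0.003,0.8],[1,0,0,-0.004,-0.8],[1,0,0,-0.005,0.8],[1,0,0,-0.006,-0.8],[1,0,0,-0.006,0]]]'
python3 -c "
from h import *
s=monitor.sense();print(s['force'],s['wrist_torque'],s['eef_pos'])"
```

```text
time_s: 11.5
eef_pos: [581.5, -181.6, 143.0]
ee_rot: [-0.0, 1.0, -0.022, -0.0]
force: [1.6, 2.0, 1.8]
grip_width: 0.099
[1.64591752 2.04528242 1.78927114] [ 0.38874488 -0.29853285  0.01987772] [ 581.50651881 -181.60676019  143.03367355]
```

```bash
python3 -m pendant '[[[1,0,0.0002,-0.001,0.8],[1,0,0.0002,-0.002,-0.8],[1,0,0.0002,-0.003,0.8],[1,0,0.0002,-0.004,-0.8],[1,0,0.0002,-0.005,0]]]'
python3 -c "
from h import *
s=monitor.sense();print(s['force'],s['wrist_torque'],s['eef_pos'])
cap('side','s5');cap('top','t5')"
```

```text
time_s: 12.0
eef_pos: [581.6, -181.7, 138.7]
ee_rot: [0.0, 1.0, -0.022, 0.0]
force: [-2.1, 3.3, 12.0]
grip_width: 0.101
[-2.09618835  3.32163534 12.04810645] [ 0.65917465  0.32204304 -0.01767099] [ 581.58491259 -181.71147454  138.74691059]
```

```bash
python3 -m pendant '[[[1,0,0.0002,-0.001,1],[1,0,0.0002,-0.001,-1],[1,0,0.0002,-0.001,0]]]'
python3 -c "
from h import *
s=monitor.sense();print(s['force'],s['wrist_torque'],s['eef_pos'])"
python3 -m pendant '[[[1,0,0,-0.001,1],[1,0,0,-0.001,-1],[1,0,0,-0.001,0]]]'
python3 - <<'E'
from h import *
s=monitor.sense();print(s['force'],s['wrist_torque'],s['eef_pos'])
out=[]
for f,(x,y) in(('s5',(246,130)),('t5',(258,160))):
    p=np.load(f'pics/{f}.npz')['p'];out.append(cv2.resize(p[y:y+90,x:x+90,::-1],(400,400),interpolation=cv2.INTER_CUBIC))
cv2.imwrite('pics/c5.png',np.clip(np.hstack(out)*1.5,0,255).astype(np.uint8))
E
```

```text
time_s: 12.4
eef_pos: [581.9, -181.7, 138.7]
ee_rot: [0.001, 1.0, -0.022, 0.001]
force: [-1.8, 1.7, 11.9]
grip_width: 0.104
[-1.79812262  1.71333921 11.91297983] [ 0.57017204  0.23605701 -0.11048565] [ 581.91603816 -181.72665411  138.74870416]
time_s: 12.7
eef_pos: [582.1, -181.8, 138.7]
ee_rot: [0.001, 1.0, -0.022, 0.001]
force: [-2.3, 2.4, 18.0]
grip_width: 0.099
[-2.30262748  2.42558096 18.01927248] [ 0.71784343  0.64508719 -0.0323065 ] [ 582.06891824 -181.81121073  138.68105622]
```

View pics/c5.png

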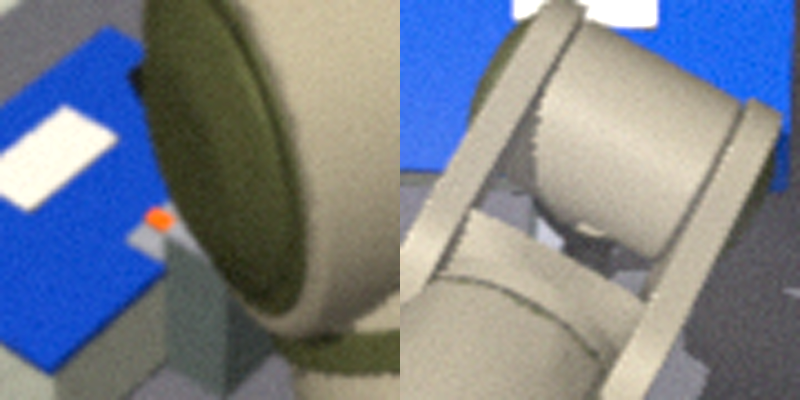

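The z force rises about 6 N for an extra 1 mm of command with no travel. The stop at 138.7 also matches the stand reference (53.8 + 85 = 138.8), so the collar is on the face. The picture shows the latch tongue still over the lid, at about (281,179) in the full side frame. I'll turn in stages and watch the lateral force.

```bash
python3 -m pendant '[[[1,0,-0.0003,0,0],[1,0,-0.0003,0,-4],[1,0,-0.0003,0,-8],[1,0,-0.0003,0,-12],[1,0,-0.0003,0,-16],[1,0,-0.0003,0,-20],[1,0,-0.0003,0,-20]]]'
python3 -c "
from h import *
s=monitor.sense();print(s['force'],s['wrist_torque'],s['eef_pos'],s['ee_rot'])"
```

```text
time_s: 13.4
eef_pos: [582.3, -181.8, 138.7]
ee_rot: [0.0, 0.981, -0.196, 0.002]
force: [-1.6, 4.6, 18.4]
grip_width: 0.101
[-1.63773902  4.59044286 18.38881272] [0.96575524 0.34160095 0.03300377] [ 582.30783471 -181.76467212  138.69976237] [ 1.98233765e-04  9.80590852e-01 -1.96057556e-01  1.72523300e-03]
```

```bash
python3 -m pendant '[[[1,0,0.0006,0,-4],[1,0,0.0006,0,-8],[1,0,0.0006,0,-12],[1,0,0.0006,0,-16],[1,0,0.0006,0,-20],[1,0,0.0006,0,-24],[1,0,0.0006,0,-24]]]'
python3 -c "
from h import *
s=monitor.sense();print(s['force'],s['wrist_torque'],s['eef_pos'],s['ee_rot'])"
```

```text
time_s: 14.1
eef_pos: [582.4, -181.6, 138.7]
ee_rot: [0.0, 0.918, -0.396, 0.002]
force: [-1.3, 3.1, 17.1]
grip_width: 0.101
[-1.28638205  3.10239631 17.10401623] [ 0.56505006  0.21984779 -0.01533094] [ 582.43421279 -181.6174579   138.69035439] [ 1.29295675e-04  9.18377109e-01 -3.95700599e-01  2.12255420e-03]
```

```bash
python3 -m pendant '[[[1,0,0.0004,0,-4],[1,0,0.0004,0,-8],[1,0,0.0004,0,-12],[1,0,0.0004,0,-16],[1,0,0.0004,0,-20],[1,0,0.0004,0,-24],[1,0,0.0004,0,-24]]]'
python3 -c "
from h import *
s=monitor.sense();print(s['force'],s['wrist_torque'],s['eef_pos'],s['ee_rot'])"
python3 -m pendant '[[[1,0,0.0003,0,-4],[1,0,0.0003,0,-8],[1,0,0.0003,0,-12],[1,0,0.0003,0,-16],[1,0,0.0003,0,-18],[1,0,0.0003,0,-20],[1,0,0.0003,0,-20],[1,0,0.0003,0,-20]]]'
python3 -c "
from h import *
s=monitor.sense();print(s['force'],s['wrist_torque'],s['eef_pos'],s['ee_rot'])"
```

```text
time_s: 14.8
eef_pos: [582.6, -181.5, 138.7]
ee_rot: [-0.0, 0.816, -0.578, 0.002]
force: [-0.8, 1.6, 16.0]
grip_width: 0.099
[-0.84916032  1.55404264 15.95855841] [0.41215564 0.06782048 0.02312094] [ 582.56295448 -181.502028    138.68946297] [-2.08401610e-04  8.16021549e-01 -5.78016272e-01  2.44486086e-03]
time_s: 15.6
eef_pos: [582.7, -181.5, 138.7]
ee_rot: [0.001, -0.704, 0.71, -0.003]
force: [1.7, 0.0, 15.0]
grip_width: 0.103
[ 1.67707703  0.03897154 14.96454208] [ 0.10206147 -0.03106225  0.09404977] [ 582.66785328 -181.52743488  138.70942345] [ 5.41879049e-04 -7.03885959e-01  7.10307458e-01 -2.75301270e-03]
```

```bash
python3 -m pendant '[[[1,0,0,0,-1],[1,0,0,0,-2],[1,0,0,0,-2],[1,0,0,0,-2]]]'
python3 - <<'E'
from h import *
cap('side','s6');cap('top','t6')
s=monitor.sense();print(s['force'],s['wrist_torque'],s['eef_pos'],s['ee_rot'],s['grip_width'])
out=[]
for f,(x,y) in(('s6',(246,130)),('t6',(258,160))):
    p=np.load(f'pics/{f}.npz')['p'];out.append(cv2.resize(p[y:y+90,x:x+90,::-1],(400,400),interpolation=cv2.INTER_CUBIC))
cv2.imwrite('pics/c6.png',np.clip(np.hstack(out)*1.5,0,255).astype(np.uint8))
l=np.array([581.1,-179.6,105.]);
for n in('side','top'):print(n,'tongue end at rest/turned',proj(n,[l+[58,-2.5,0],l+[-2.5,-58,0]]).round(0))
for n,f in(('side','s6'),('top','t6')):
    p=np.load(f'pics/{f}.npz')['p'];hsv=cv2.cvtColor(p,cv2.COLOR_RGB2HSV).astype(int);H,S,V=hsv[...,0],hsv[...,1],hsv[...,2]
    m=(H>5)&(H<16)&(S>130)&(V>50);v,u=np.where(m);k=(u>200)&(u<380)&(v>140)&(v<280);print(n,'orange',k.sum(),u[k].mean() if k.any() else 0,v[k].mean() if k.any() else 0)
E
```

```text
time_s: 16.0
eef_pos: [582.7, -181.6, 138.7]
ee_rot: [0.001, -0.691, 0.722, -0.003]
force: [0.4, 1.0, 16.0]
grip_width: 0.095
[ 0.64709141 -0.02101279 15.15125704] [ 0.04542146 -0.11127804  0.10149881] [ 582.67897621 -181.55570547  138.72014361] [ 5.72110544e-04 -6.91451848e-01  7.22416964e-01 -2.78306137e-03] 0.09912285871896886
side tongue end at rest/turned [[279. 178.]
 [308. 176.]]
top tongue end at rest/turned [[297. 187.]
 [317. 209.]]
side orange 0 0 0
top orange 0 0 0
```

View pics/c6.png

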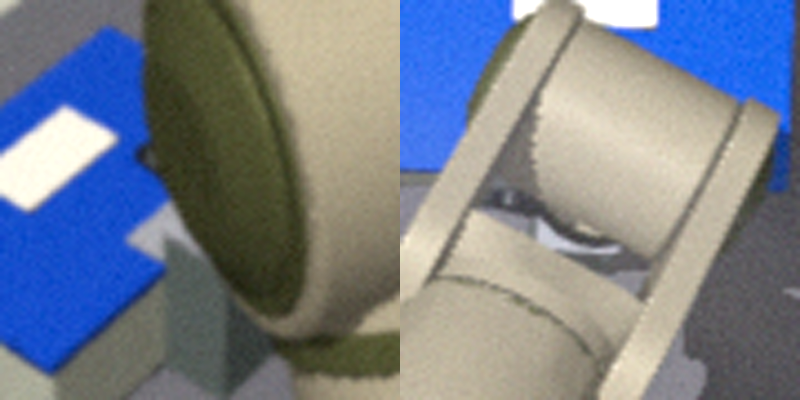

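View pics/t6.png

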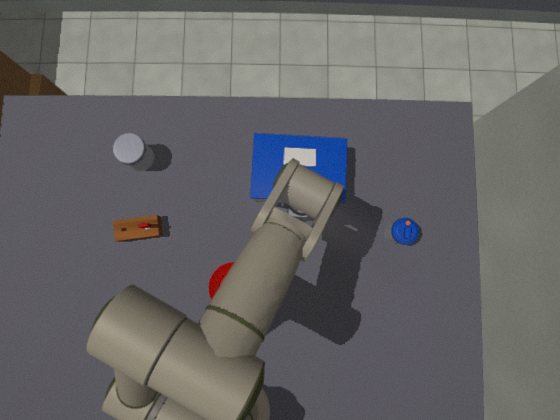

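View pics/s6.png

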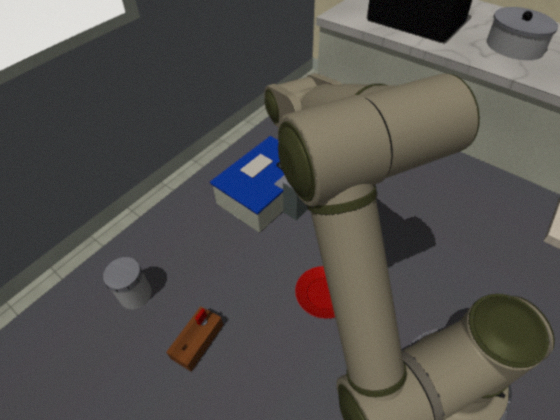

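The orange tongue has left its rest spot over the lid, (281,179) in the side view. The wrist reads about 0.1 N·m against the spring, and the plate, cup, canister and red key have not moved. I'll hold briefly and hand in.

```bash
python3 -m pendant '[[[1,0,0,0,0],[1,0,0,0,0],[1,0,0,0,0],[1,0,0,0,0]]]'
python3 -c "
from h import *
s=monitor.sense();print(s['force'],s['wrist_torque'],s['eef_pos'],s['grip_width'])
print(order.finish_job())"
```

```text
time_s: 16.5
eef_pos: [582.7, -181.6, 138.7]
ee_rot: [0.001, -0.691, 0.722, -0.003]
force: [0.3, -0.3, 15.3]
grip_width: 0.097
[ 0.34531884 -0.30263276 15.34562986] [ 0.06711431 -0.09056284  0.08053411] [ 582.68590231 -181.57108961  138.71479304] 0.09697165936926629
the job is handed in; nothing more can be done
None
```

I took the yellow key from the stand, pushed it home in the lock with small wiggles, and turned it 90° clockwise. I handed the job in at 16.5 s, still gripping the key and pressing down with about 15 N. No verdict was reported.

**Key home:** The key stopped firmly at TCP z = 138.7 mm, against 138.8 mm expected from its height in the stand.

**Lock turned:** The wrist felt 0.08–0.10 N·m at the end, which fits the lock's spring. The orange tongue was gone from its place over the lid. Allowing for play, I estimate the plug at 1.47 rad or more.

**Bystanders:** The red key, cup and canister looked unmoved in the last pictures. So did the part of the plate the arm left in view.

**Not confirmed or disagreeing:**
- The arm hid the turned tongue and the key in the lock from both cameras, so the plug angle and depth come from pose and force only.
- The pins were barely felt: readings between moves stayed under about 2 N, against the 6–20 N given, until the final stop.
- The lock sat about 2 mm further toward −y than the cameras gave; I corrected this by feel.

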